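# Fit a cutter in the collet chuck and torque its nut to the click

## Robot

A 6-joint arm with a two-finger parallel gripper is mounted at the origin on the work surface. World frame = base frame: x ahead of the robot, y to its left, z up, the work surface at z = 0. Lengths are in m, angles in rad, forces in N, time in s.
With the tool pointing down it reaches from about 0.35 to 0.85 m from the base axis. Payload 8.1 kg.
Tool frame: the origin (TCP) lies between the finger pads; the fingertips stand 25 mm ahead of it and the grasp point (between the pads) lies 6 mm ahead of it; z points along the fingers, y is the line along which they close (so a half turn about z gives the same grasp; the last joint's range is limited). The gripper opens to 85 mm and grips with 20 to 120 N. Pads are 22 mm wide; open, the fingers measure 114 mm over their backs; the gripper's body (76 mm by 85 mm) begins 54 mm behind the grasp point. The pads swing forward as they close: fully open they stand 13 mm farther back than shut.
Start: joints at [1.214, 0.13, 1.488, -0, 1.523, -0.085], TCP at [0.161, 0.578, 0.256] pointing down, gripper open.
Joint ranges: [-2.96, 2.96], [-0.89, 2.26], [0.02, 2.5], [-1.34, 4.48], [0, 2.73], [-2.66, 2.66]. Speed limits (rad/s): [2.39, 2.39, 2.79, 3.14, 3.14, 3.14].

## Interface

Orientations are given as a unit quaternion [w, x, y, z].
In Python, from cell import ctrl gives the robot as it stands.
- The arm moves only by the tool jog_arm, never from a script. Its argument "moves" is a list that holds one entry, the list of rows, each a list of 4 numbers: the shift along the world's x, y, z in mm, then the turn about the world's z in degrees. A call has 1 to 10 rows; each row shifts and turns the commanded pose from where the row before left it; what a row does not reach is not made up. A row lasts 1/8 s, in which the tool goes at most 62.5 mm and 10.7 degrees, less where a joint would pass 70% of its speed; a pose out of reach is approached as far as the arm can. A call is refused whole if a number of a shift passes 62.5 or a number of a turn 10.7, either way. A call with a gripper value outside its range is refused whole. "fingers" is the closure, from 0 (fully open) to 1 (shut), set as the call begins (left out, the last holds). The fingers move at their own pace and stop on an object; the grip force is fixed at half the most. Time passes only in rows, so rows that do not move let the fingers close. It gives the time, the measured TCP pose, the force and the opening at its end, in the units of the state.
- ctrl.read_state(): the state, without advancing time (a new reading comes with each control period).
- ctrl.camera(name): name is "scene" or "top" or "wrist"; returns the picture (420x560x3 uint8, red, green, blue); there is no depth.
- ctrl.camera_params(name): a dict with "fx", "fy", "cx", "cy" (pixels), "extrinsics" (4x4, takes a point from world to camera coordinates); the wrist camera has in their place "T_tool_cam" (4x4, takes a point from camera to tool coordinates, whose origin is the TCP and whose axes are the flange's). Camera axes: x right, y down, z forward; pixel columns grow to the right and rows downward; lengths in m; the calibration is good to about 2 mm. A picture is of the moment at which its call begins: read the wrist's pose just before it. camera_params takes no time and is no camera call.
- ctrl.close_job(): hands the job in, once; it reports no verdict.
The state is a dict: "clock": time; "joint_positions": joint angles; "joint_vel": joint speeds; "joint_torque": joint torques, N m; "tool_pos": TCP position; "eef_rot": TCP orientation; "contact_force": force on the tool from outside, world axes, zero at the start; "ft_torque": the same for the moment, N m; "grip_width": finger opening in m.
Only numpy, scipy, OpenCV 4.12 (cv2) and the standard library are available. Lean on these libraries where they do the work, as an engineer would, in place of code of your own. Each camera call takes 0.05 s, during which the arm holds its last target. There are 200 camera calls.

## Task

Take the straight spiral cutter out of the wooden rack and lower it gently, shank first, into the collet of the upright chuck until it is fully home on its stop. Then pull the torque wrench that is fitted on the collet nut clockwise, seen from above, until its handle clearly breaks over at the hinge, stop there without dragging it on towards the end of the hinge's travel, let the handle straighten again and let go. Never tighten the nut on an empty collet, and leave the other two cutters, the pine offcut and the dividers where they are.

Things in the scene. Friction and masses are not known exactly. Their poses are not given: they have to be found in the camera images.
- cutter_mid (a point): Centre of the loose upright cutter to fit: a straight spiral router cutter, a rod 12 mm thick and 90 mm long, about 100 g, bright shank below, dark spiral flutes above, foot chamfered. Point on its axis, 45 mm above its foot; z up along it. It stands in one of the rack's holes, foot 26 mm below the rack's top, 64 mm standing out; grip it anywhere there. Brittle: over 40 N against the chuck breaks it.
- rack_top (a point): Centre of the top face of the fixed pine rack, a block 60 x 170 x 40 mm (x, y, z) on the bench, with three vertical holes 14 mm wide and 26 mm deep in a row along its y axis at -55, 0 and +55 mm. A cutter stands in each, in any order; fingers have most room when they close along the rack's x, across the row.
- collet_mouth (a point): Centre of the collet's mouth, level with its face, 112 mm above the bench; z up. The collet is a fixed vertical round bore 14 mm wide with a 3 mm chamfer at the mouth and a rigid flat stop 42 mm below the mouth. Fully home, the cutter's centre is 3 mm above the mouth and 48 mm of it stand out. Nut (41 mm across) and wrench ring (55 mm across) surround it, both topping out below its face.
- stand: Fixed tool-setting stand holding the collet chuck upright, origin under the collet axis on the bench, z up: base plate 120 x 120 x 12 mm, grey block 70 x 70 mm up to 48 mm, then the round chuck. A small round lock knob sticks out 72 mm to its +y side, 32 mm up.
- wrench_head: Head of the break-over torque wrench and the collet nut under it, turning as one about the vertical nut axis; it stays on the nut. Origin on that axis, 103 mm above the bench; x runs out along the neck, z up. Clockwise from above tightens. The loose nut turns on 10 to 29 degrees (unseen, varies) before it comes up tight, against 2 N m friction, which also holds it where left. Anticlockwise loosens it.
- wrench_handle: Wrench handle, moving in the horizontal plane only. Origin at the vertical hinge pin 42 mm out from the nut axis, 103 mm above the bench; x runs out along the handle, z up. A spring holds it in line with the head until the set torque; then it folds on clockwise about the pin. A proper click is a fold over 4 degrees; beyond 14 degrees is overstrain (hard stop at 20). Eased off, it straightens itself.
- wrench_grip (a point): Middle of the wrench's black ribbed grip, a level round bar 29 mm thick, 63 mm to either side, free all round: 188 mm from the hinge pin, 230 mm from the nut axis when straight, 103 mm up. Pull here, if the bar lies loose between the fingers (a firm grip twists it and hides the drop): 5 to 9 N while the nut turns, a steep rise when tight, break-over at 19 N, drop to 16 N at 4 degrees, 11 N at 10.
- trim_cutter_mid (a point): Bystander, leave it: half-way up another cutter in the rack, a flush-trim cutter 76 mm tall with a 19 mm wide cutting head and a ball bearing on top.
- round_cutter_mid (a point): Bystander, leave it: half-way up another cutter in the rack, a round-over cutter 68 mm tall with a bell-shaped head 34 mm wide and a small bearing on top.
- offcut: Bystander, leave it: a pine offcut 90 x 130 x 45 mm lying on the bench, origin at the centre of its underside.
- dividers: Bystander, leave it: a pair of dark steel dividers 180 mm long and 70 mm wide lying flat on the bench, 10 mm high.

How it is judged:
By the outcome, as a careful person would: the job done as asked, in the order asked, and still so for the second after the job is handed in, with the robot touching nothing.
It also fails if it takes over 72 s, if anything falls off the work surface, if the arm or the gripper's body presses on something with over 40 N, if the wrist force passes 120 N, or if a joint passes its speed limit or range.

## Working session

There is one attempt and no reset: what is moved stays moved. The work goes in short steps, Python scripts to look and compute and a tool call to move; the robot and the scene stay as the last step left them, time stands still between calls to the robot, and variables do not carry over. Pictures are saved under pics/ and viewed, on a budget of 10 in all, crops included, one or two more only if the job needs it, and the job is handed in when it is done.

Besides the shell and the picture viewer there is one more tool, called as a command line: name --argument value ..., lists and objects as JSON in quotes. jog_arm: Moves the arm, as the interface text tells. Its arguments: {"type":"object","properties":{"moves":{"type":"array","items":{"type":"array","items":{"type":"array","items":{"type":"number"}}}},"fingers":{"type":"number"}},"required":["moves"]}

```bash
mkdir -p pics; cat > h.py <<'E'
import numpy as np,cv2
from cell import ctrl
from scipy.spatial.transform import Rotation as R
def snap(n,f):
    s=ctrl.read_state(); im=ctrl.camera(n); cv2.imwrite('pics/'+f,im[:,:,::-1]); return s,im
def ray(n,u,v,s=None):
    p=ctrl.camera_params(n)
    d=np.array([(u-p['cx'])/p['fx'],(v-p['cy'])/p['fy'],1.])
    if n=='wrist':
        s=s or ctrl.read_state(); q=s['eef_rot']; T=np.eye(4); T[:3,:3]=R.from_quat([*q[1:],q[0]]).as_matrix(); T[:3,3]=s['tool_pos']; C=T@np.array(p['T_tool_cam'])
    else: C=np.linalg.inv(np.array(p['extrinsics']))
    return C[:3,3],C[:3,:3]@d
def atz(n,u,v,z,s=None):
    o,d=ray(n,u,v,s); return o+d*(z-o[2])/d[2]
def proj(n,P):
    p=ctrl.camera_params(n);E=np.array(p['extrinsics']);c=E[:3,:3]@np.array(P)+E[:3,3]
    return p['cx']+p['fx']*c[0]/c[2],p['cy']+p['fy']*c[1]/c[2]
E
python3 - <<'E'
from h import *
s,a=snap('top','top.png'); s,b=snap('scene','scene.png'); print(s)
for n in('top','scene','wrist'):print(n,ctrl.camera_params(n))
E
```

```text
{'clock': 0.05, 'joint_positions': array([ 1.21358747e+00,  1.31139308e-01,  1.48923570e+00, -6.20445835e-06,
        1.52298514e+00, -8.53880099e-02]), 'joint_vel': array([ 9.78909740e-05, -1.63967443e-04, -9.51088039e-05, -1.02526722e-03,
       -1.53326180e-04,  1.46125424e-03]), 'joint_torque': array([ 5.67407151e-04, -5.71369994e+01, -5.02336121e+01, -2.77538566e-04,
        8.98029510e-03,  7.21604749e-07]), 'tool_pos': array([0.16089722, 0.5775277 , 0.25528136]), 'eef_rot': array([-1.90956645e-04,  1.35492192e-01,  9.90778020e-01, -8.62876278e-04]), 'contact_force': array([ 0.09193238, -0.03219143, -0.05237711]), 'ft_torque': array([-0.03558586,  0.0442725 ,  0.00899614]), 'grip_width': 0.08512293309571517}
top {'fx': 454.7588282021739, 'fy': 454.7588282021739, 'cx': 275.4189457982259, 'cy': 207.50332040247656, 'extrinsics': array([[ 0.02792767, -0.99936981,  0.02190974,  0.03218201],
       [-0.98462484, -0.03128336, -0.1718583 ,  0.55565411],
       [ 0.17243541, -0.01677328, -0.98487801,  0.87892715],
       [ 0.        ,  0.        ,  0.        ,  1.        ]])}
scene {'fx': 461.60016418678924, 'fy': 461.60016418678924, 'cx': 286.5735583445377, 'cy': 212.25384608309753, 'extrinsics': array([[-0.67744141,  0.73533006, -0.01904837,  0.34557277],
       [ 0.43917971,  0.38356045, -0.81240542, -0.19507611],
       [-0.59007992, -0.55872273, -0.58278177,  1.37367652],
       [ 0.        ,  0.        ,  0.        ,  1.        ]])}
wrist {'fx': 335.59207595011793, 'fy': 335.59207595011793, 'cx': 275.04486247050113, 'cy': 210.3310350028891, 'T_tool_cam': array([[ 2.84956263e-04, -9.50975529e-01, -3.09266005e-01,
         7.86870327e-02],
       [ 9.99999705e-01,  4.91467565e-04, -5.89839962e-04,
         4.90321146e-04],
       [ 7.12917580e-04, -3.09265746e-01,  9.50975389e-01,
        -1.17626455e-01],
       [ 0.00000000e+00,  0.00000000e+00,  0.00000000e+00,
         1.00000000e+00]])}
```

View pics/top.png

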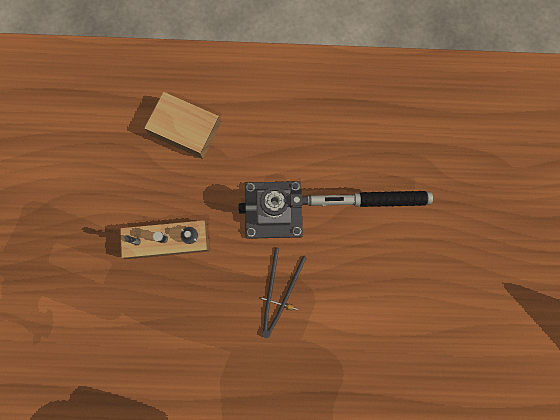

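View pics/scene.png

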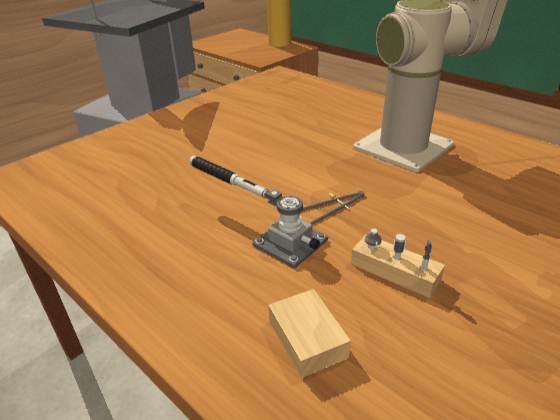

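The top view shows the rack at the left (+y), with the straight cutter in its left-most hole at about (132,240). The collet is at (275,203), and the wrench grip is at about (397,199), pointing towards -y. The scene view agrees: straight cutter at (427,258), trim cutter in the middle, round-over cutter nearest the chuck. Clockwise moves the grip towards -x.

```bash
python3 - <<'E'
from h import *
np.set_printoptions(precision=4,suppress=True)
c=[atz('top',u,v,.04) for u,v in((121,227),(206,220),(208,250),(123,258))]
for x in c:print('rack',x)
print('mid',np.mean(c,0))
print('collet',atz('top',275,203,.112),'grip',atz('top',397,199,.103),'tip',atz('top',432,198,.103),'hinge',atz('top',297,200,.103))
print('scene collet',atz('scene',290,204,.112),'grip',atz('scene',212,168,.103))
print('scene cutter top',atz('scene',428,242,.104), 'foot',atz('scene',425,268,.04))
import cv2
im=cv2.imread('pics/top.png'); a=cv2.resize(im[205:270,105:225],None,fx=6,fy=6,interpolation=2)
b=cv2.imread('pics/scene.png')[185:305,250:450]
cv2.imwrite('pics/crop.png',np.vstack([a[:, :720],cv2.resize(im[170:215,255:445],(720,171),interpolation=2)]))
E
```

```text
rack [0.5058 0.3601 0.04  ]
rack [0.5255 0.1894 0.04  ]
rack [0.4646 0.182  0.04  ]
rack [0.4436 0.3507 0.04  ]
mid [0.4849 0.2705 0.04  ]
collet [0.5518 0.0509 0.112 ] grip [ 0.5689 -0.1847  0.103 ] tip [ 0.5731 -0.2529  0.103 ] hinge [0.5607 0.0086 0.103 ]
scene collet [0.5611 0.0594 0.112 ] grip [ 0.562  -0.1885  0.103 ]
scene cutter top [0.4766 0.3259 0.104 ] foot [0.4742 0.3295 0.04  ]
```

View pics/crop.png

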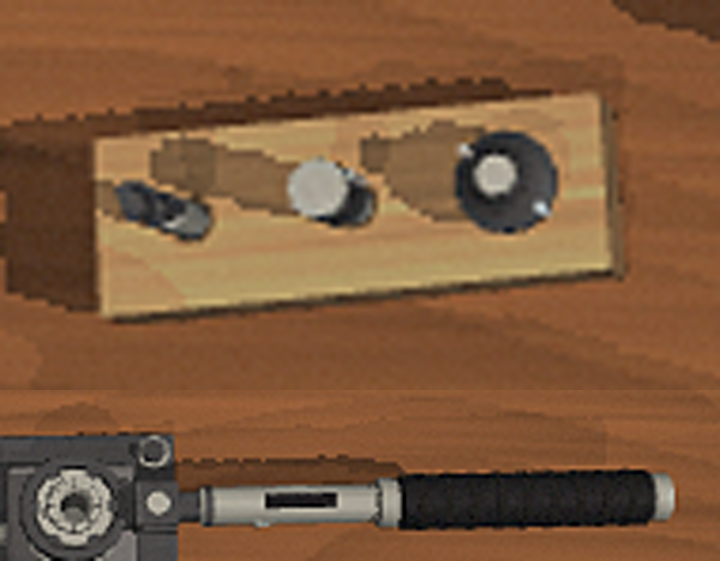

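The crop confirms it: the straight cutter's foot is at about (190,222) in the crop, in the left hole, and rack yaw is about +6.6°. Cutter estimate is (0.479, 0.325). I'll move above it for a closer look.

jog_arm --moves '[[[32,-25,-4,-6.8],[32,-25,-4,-6.8],[32,-25,-4,-6.8],[32,-25,-4,-6.8],[32,-25,-4,-6.8],[32,-25,-4,-6.8],[32,-25,-4,-6.8],[32,-26,-4,-6.8],[31,-26,-4,-6.8],[31,-26,-4,-6.8]]]'

```text
clock: 1.35
tool_pos: [0.4797, 0.3239, 0.2157]
eef_rot: [-0.0, 0.668, 0.744, -0.0]
contact_force: [1.0, -0.3, 0.2]
grip_width: 0.0856
```

jog_arm --moves '[[[0,0,0,0],[0,0,0,0]]]' --fingers 0.3

```text
clock: 1.6
tool_pos: [0.4786, 0.325, 0.2159]
eef_rot: [-0.0, 0.666, 0.746, -0.0]
contact_force: [0.1, 0.6, -0.2]
grip_width: 0.0597
```

```bash
python3 - <<'E'
from h import *
s,a=snap('wrist','w1.png'); print(s['tool_pos'],s['eef_rot'],s['contact_force'],s['grip_width'])
E
```

```text
[0.47862766 0.32504755 0.21585189] [-3.85102027e-04  6.66120751e-01  7.45843713e-01 -3.90059770e-04] [ 0.09179474  0.62787155 -0.17956597] 0.05971061532994908
```

View pics/w1.png

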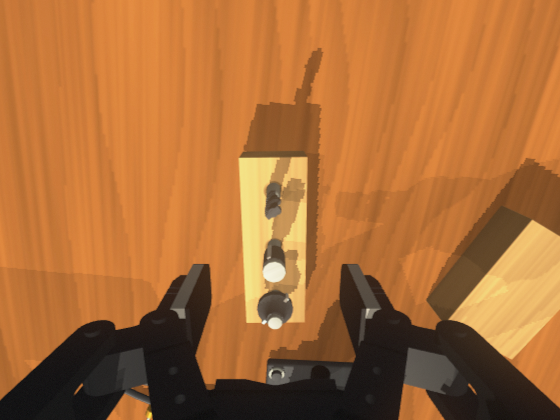

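The wrist view shows the straight cutter with its foot at about (273,189) and its top at about (273,211). It is centred between the fingers, and the rack runs vertically in the picture, nearly aligned.

```bash
python3 - <<'E'
from h import *
s=ctrl.read_state()
print(atz('wrist',273,189,.04,s),atz('wrist',273,211,.104,s))
print('rack edges',[atz('wrist',u,v,.04,s).round(4) for u,v in((240,157),(307,155),(248,322),(304,322))])
E
```

```text
[0.47670025 0.32940192 0.04      ] [0.47704109 0.32950214 0.104     ]
rack edges [array([0.4448, 0.3548, 0.04  ]), array([0.5028, 0.3632, 0.04  ]), array([0.4669, 0.186 , 0.04  ]), array([0.5243, 0.1926, 0.04  ])]
```

jog_arm --moves '[[[-1.6,4.3,-20,0.8],[0,0,-26,0],[0,0,-26,0],[0,0,-26,0],[0,0,-20,0],[0,0,-8,0],[0,0,0,0],[0,0,0,0]]]'

```text
clock: 2.65
tool_pos: [0.4782, 0.3298, 0.0915]
eef_rot: [0.0, 0.661, 0.75, 0.001]
contact_force: [0.4, -0.0, 0.9]
grip_width: 0.06
```

jog_arm --moves '[[[0,0,0,0],[0,0,0,0],[0,0,0,0],[0,0,0,0],[0,0,0,0],[0,0,0,0],[0,0,0,0],[0,0,0,0]]]' --fingers 1

```text
clock: 3.65
tool_pos: [0.4776, 0.3294, 0.0908]
eef_rot: [0.0, 0.661, 0.75, 0.0]
contact_force: [-1.9, -1.0, 5.0]
grip_width: 0.0103
```

jog_arm --moves '[[[0,0,4,0],[0,0,10,0],[0,0,16,0],[0,0,20,0],[0,0,22,0],[0,0,24,0],[0,0,24,0],[0,0,15,0],[0,0,0,0]]]'

```text
clock: 4.78
tool_pos: [0.4783, 0.3298, 0.2275]
eef_rot: [0.001, 0.661, 0.75, 0.002]
contact_force: [0.9, 0.3, -1.2]
grip_width: 0.0104
```

```bash
python3 - <<'E'
from h import *
s,a=snap('wrist','w2.png'); print(s['tool_pos'],s['contact_force'],s['grip_width'])
s,b=snap('scene','s2.png')
cv2.imwrite('pics/c2.png',np.hstack([cv2.resize(a[150:420,140:420],(400,386)),cv2.resize(b[130:310,250:450],(400,386))])[:,:,::-1])
E
```

```text
[0.47830114 0.32979944 0.22746944] [ 0.85072694  0.27263132 -1.21505697] 0.010405449398130847
```

View pics/c2.png

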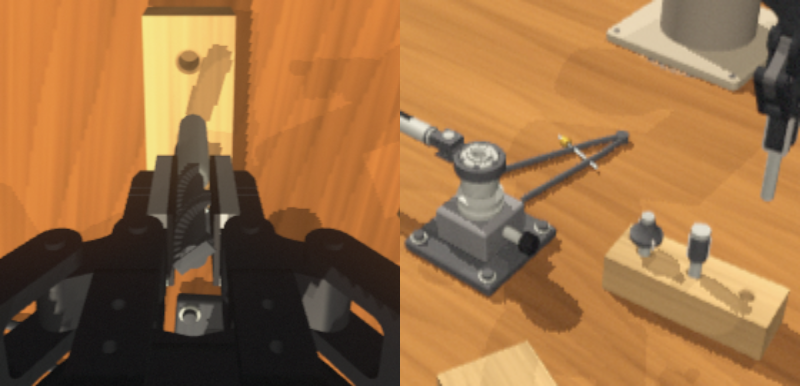

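The cutter is held and out of its hole, with its foot at about full-image pixel (274,232) in the wrist view and (434,222) in the scene view. The other two cutters are still in the rack. I'll check the tilt, then move to a spot just beyond the collet where the wrist camera sees the mouth clear of the cutter.

```bash
python3 - <<'E'
from h import *
s=ctrl.read_state()
print(s['tool_pos'],atz('wrist',274.5,231,.151,s),atz('scene',434,222,.151))
E
```

```text
[0.47723219 0.32915031 0.22480369] [0.47702163 0.33291961 0.151     ] [0.47573156 0.32890807 0.151     ]
```

jog_arm --moves '[[[4,-18,0,0],[10,-40,0,0],[12,-45,0,0],[12,-45,0,0],[12,-45,0,0],[10,-45,0,0],[8,-40,0,0],[6,-28,0,0],[4,-14,0,0],[0,0,0,0]]]'

```text
clock: 6.12
tool_pos: [0.5552, 0.0085, 0.2247]
eef_rot: [-0.0, 0.662, 0.75, -0.0]
contact_force: [-1.0, 0.3, -1.4]
grip_width: 0.0105
```

jog_arm --moves '[[[0,0,0,0],[0,0,0,0]]]'

```text
clock: 6.38
tool_pos: [0.5553, 0.0103, 0.2253]
eef_rot: [-0.0, 0.661, 0.751, 0.0]
contact_force: [0.9, -0.3, -0.7]
grip_width: 0.0105
```

```bash
python3 - <<'E'
from h import *
s,a=snap('wrist','w3.png'); print(s['tool_pos'],s['eef_rot'],s['contact_force'],s['grip_width'])
cv2.imwrite('pics/c3.png',cv2.resize(a[90:290,175:375],(600,600),interpolation=2)[:,:,::-1])
E
```

```text
[0.55530363 0.01034906 0.22525047] [-1.18230357e-04  6.60584688e-01  7.50751527e-01  3.38393067e-05] [ 0.86605074 -0.31485161 -0.72168081] 0.010535637328673483
```

View pics/c3.png

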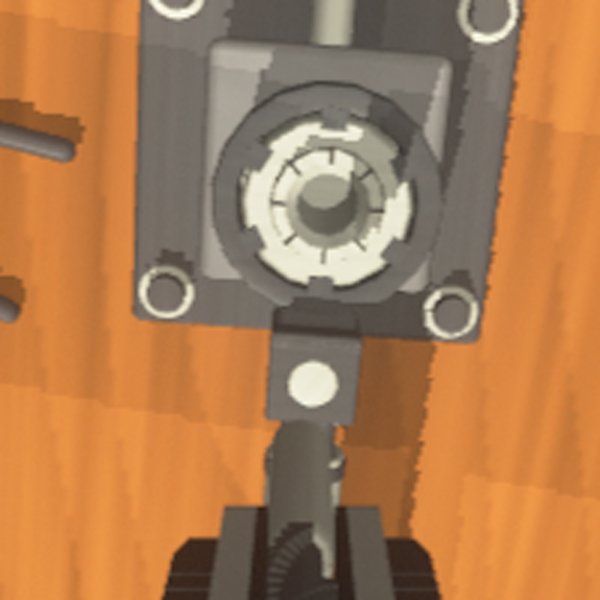

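The crop shows the collet mouth centre at about (328,201), which is full-image (284.3,157). The cutter's far foot edge is at about y=424, which puts the foot-disc centre near full-image (276,239).

```bash
python3 - <<'E'
from h import *
s=ctrl.read_state(); print(s['tool_pos'])
f=atz('wrist',276,239,.149,s);c=atz('wrist',284.3,157,.112,s); print('foot',f,'collet',c,'delta',(c-f)*1e3,(c-s['tool_pos'])*1e3)
h=atz('wrist',175+313/3,90+384/3,.112,s); print('hinge',h, np.degrees(np.arctan2(*(h-c)[1::-1])))
print(proj('scene',c),proj('top',c))
E
```

```text
[0.55532986 0.01028096 0.22530033]
foot [0.55688525 0.00790161 0.149     ] collet [0.55685879 0.0536715  0.112     ] delta [-2.64622453e-02  4.57698921e+01 -3.70000000e+01] [   1.52892343   43.39054501 -113.30033423]
hinge [0.55931091 0.00916269 0.112     ] -86.84659490529995
(np.float64(289.3273446917102), np.float64(202.08795366078323)) (np.float64(273.6025195543126), np.float64(200.35872394616555))
```

jog_arm --moves '[[[0.8,20,0,0],[0,20,0,0],[0,4.5,-8,0],[0,0,-12,0],[0,0,-9,0],[0,0,0,0],[0,0,0,0]]]'

```text
clock: 7.3
tool_pos: [0.5563, 0.0534, 0.1964]
eef_rot: [0.0, 0.661, 0.75, -0.0]
contact_force: [-0.6, 0.6, -1.1]
grip_width: 0.0105
```

jog_arm --moves '[[[0,0,-3,0],[0,0,-3,0],[0,0,-2,0],[0,0,-2,0],[0,0,0,0]]]'

```text
clock: 7.92
tool_pos: [0.5561, 0.0538, 0.186]
eef_rot: [-0.0, 0.661, 0.75, -0.0]
contact_force: [0.2, 0.5, -1.8]
grip_width: 0.0105
```

jog_arm --moves '[[[0,0,-2,0],[0,0,-2,0],[0,0,-2,0],[0,0,0,0]]]'

```text
clock: 8.43
tool_pos: [0.5561, 0.0538, 0.18]
eef_rot: [-0.0, 0.661, 0.75, -0.0]
contact_force: [-0.0, -0.2, -0.7]
grip_width: 0.0101
```

jog_arm --moves '[[[0,0,-2,0],[0,0,-2,0],[0,0,-2,0],[0,0,0,0]]]'

```text
clock: 8.93
tool_pos: [0.5561, 0.0538, 0.174]
eef_rot: [-0.0, 0.661, 0.75, -0.0]
contact_force: [-0.2, 0.3, -1.1]
grip_width: 0.0102
```

In the bore with no contact. Home is at about TCP z 0.147.

jog_arm --moves '[[[0,0,-3,0],[0,0,-3,0],[0,0,-3,0],[0,0,-3,0],[0,0,-2,0],[0,0,0,0]]]'

```text
clock: 9.68
tool_pos: [0.5561, 0.0538, 0.1601]
eef_rot: [-0.0, 0.661, 0.75, -0.0]
contact_force: [-0.4, -0.9, -1.6]
grip_width: 0.0103
```

jog_arm --moves '[[[0,0,-2,0],[0,0,-2,0],[0,0,-1.5,0],[0,0,-1,0],[0,0,0,0]]]'

```text
clock: 10.3
tool_pos: [0.5562, 0.0538, 0.1537]
eef_rot: [-0.0, 0.661, 0.75, -0.0]
contact_force: [0.3, 0.7, -1.9]
grip_width: 0.0105
```

jog_arm --moves '[[[0,0,-1,0],[0,0,-1,0],[0,0,-1,0],[0,0,-1,0],[0,0,0,0]]]'

```text
clock: 10.92
tool_pos: [0.5562, 0.0538, 0.1497]
eef_rot: [-0.0, 0.661, 0.75, -0.0]
contact_force: [0.5, -0.1, -1.3]
grip_width: 0.0103
```

jog_arm --moves '[[[0,0,-0.7,0],[0,0,-0.7,0],[0,0,0,0]]]'

```text
clock: 11.3
tool_pos: [0.5562, 0.0538, 0.1483]
eef_rot: [-0.0, 0.661, 0.75, -0.0]
contact_force: [-0.2, 0.0, -0.4]
grip_width: 0.0105
```

jog_arm --moves '[[[0,0,-0.5,0],[0,0,-0.5,0],[0,0,0,0]]]'

```text
clock: 11.68
tool_pos: [0.5562, 0.0538, 0.1473]
eef_rot: [-0.0, 0.661, 0.75, -0.0]
contact_force: [0.2, 0.4, -1.6]
grip_width: 0.0107
```

jog_arm --moves '[[[0,0,-0.5,0],[0,0,0,0]]]'

```text
clock: 11.92
tool_pos: [0.5563, 0.0538, 0.1469]
eef_rot: [0.0, 0.661, 0.75, 0.0]
contact_force: [-0.2, -0.5, -0.4]
grip_width: 0.0105
```

jog_arm --moves '[[[0,0,-0.5,0],[0,0,0,0]]]'

```text
clock: 12.18
tool_pos: [0.5564, 0.0538, 0.1468]
eef_rot: [0.0, 0.661, 0.75, 0.0]
contact_force: [-1.9, -0.9, 2.9]
grip_width: 0.0104
```

jog_arm --moves '[[[0,0,-0.4,0],[0,0,0,0]]]'

```text
clock: 12.42
tool_pos: [0.5565, 0.0538, 0.1467]
eef_rot: [0.0, 0.661, 0.75, 0.0]
contact_force: [-2.9, -0.0, 6.3]
grip_width: 0.0105
```

jog_arm --moves '[[[0,0,-0.4,0],[0,0,0,0]]]'

```text
clock: 12.68
tool_pos: [0.5566, 0.0538, 0.1467]
eef_rot: [0.0, 0.661, 0.75, 0.0]
contact_force: [-3.8, 0.0, 8.5]
grip_width: 0.0104
```

The stop was felt at exactly the predicted height (TCP 0.1467). Next I release, rise, and go over the wrench grip.

jog_arm --moves '[[[0,0,0.8,0],[0,0,0,0],[0,0,0,0],[0,0,0,0],[0,0,0,0]]]' --fingers 0.3

```text
clock: 13.3
tool_pos: [0.5562, 0.0538, 0.1463]
eef_rot: [-0.0, 0.661, 0.75, -0.0]
contact_force: [0.9, 0.1, -0.6]
grip_width: 0.0602
```

jog_arm --moves '[[[0,0,10,0],[0,0,25,0],[0,0,30,0],[0,0,25,0],[2,-25,5,0],[2,-45,0,-2],[2,-50,0,-2],[2,-50,0,0],[2,-40,0,0],[2,-20,0,0]]]'

```text
clock: 14.55
tool_pos: [0.5682, -0.1783, 0.2422]
eef_rot: [0.0, 0.688, 0.726, 0.0]
contact_force: [0.1, 1.0, 0.9]
grip_width: 0.06
```

jog_arm --moves '[[[0,0,0,0],[0,0,0,0]]]'

```text
clock: 14.8
tool_pos: [0.5684, -0.1751, 0.2415]
eef_rot: [-0.0, 0.687, 0.727, 0.0]
contact_force: [0.6, -0.3, 0.0]
grip_width: 0.0596
```

```bash
python3 - <<'E'
from h import *
s,a=snap('wrist','w4.png'); print(s['tool_pos'],s['eef_rot'],s['contact_force'],s['grip_width'])
s,b=snap('scene','s4.png')
cv2.imwrite('pics/c4.png',np.hstack([a[:,80:480],cv2.resize(b[150:300,200:340],(392,420))])[:,:,::-1])
E
```

```text
[ 0.56841144 -0.17511145  0.24153872] [-1.91121355e-04  6.86657762e-01  7.26980763e-01  2.27530228e-04] [ 0.58570415 -0.3390057   0.00507107] 0.05960391230283704
```

View pics/c4.png

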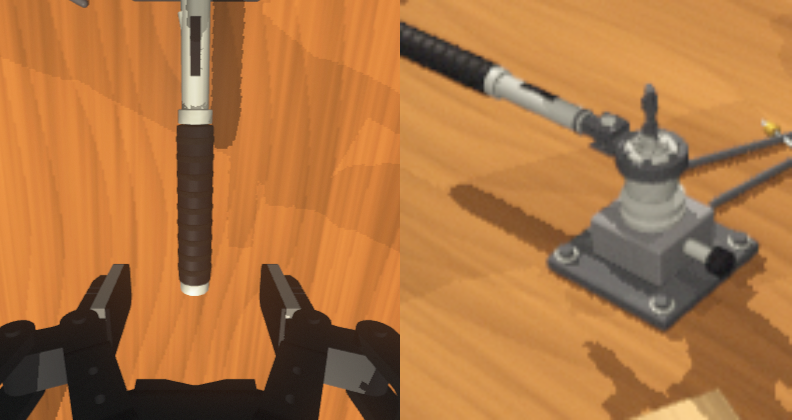

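The cutter stands upright in the collet. The black grip spans v≈125–283 at u≈275 (full image), centred between the open fingers and parallel to them.

```bash
python3 - <<'E'
from h import *
s=ctrl.read_state()
a=atz('wrist',275,125,.103,s);b=atz('wrist',275,283,.103,s);print(a,b,(a+b)/2,s['tool_pos'], np.degrees(np.arctan2((b-a)[1],(b-a)[0])))
E
```

```text
[ 0.56546644 -0.11228397  0.103     ] [ 0.57315642 -0.24451502  0.103     ] [ 0.56931143 -0.17839949  0.103     ] [ 0.56842846 -0.17487     0.24151329] -86.67167842930365
```

jog_arm --moves '[[[0.9,-1.5,-15,0],[0,0,-25,0],[0,0,-30,0],[0,0,-25,0],[0,0,-20,0],[0,0,-12,0],[0,0,-5,0],[0,0,0,0]]]'

```text
clock: 15.9
tool_pos: [0.5694, -0.1778, 0.1097]
eef_rot: [0.0, 0.687, 0.727, 0.0]
contact_force: [0.5, 0.2, -0.1]
grip_width: 0.06
```

jog_arm --moves '[[[0,0,0,0],[0,0,0,0],[0,0,0,0]]]' --fingers 0.5

```text
clock: 16.27
tool_pos: [0.5694, -0.1778, 0.1099]
eef_rot: [0.0, 0.687, 0.727, 0.0]
contact_force: [0.0, 0.4, 0.2]
grip_width: 0.0428
```

```bash
python3 - <<'E'
import numpy as np
N=np.array([.5569,.0537]);r=.2302;p0=None
for k in range(0,44,2):
    t=np.radians(-86.9-k);p=(N+r*np.array([np.cos(t),np.sin(t)]))*1e3
    if p0 is not None: print(k,(p-p0).round(1),end=' ')
    p0=p
E
```

```text
2 [-8.  -0.3] 4 [-8. -0.] 6 [-8.   0.3] 8 [-8.   0.5] 10 [-8.   0.8] 12 [-8.   1.1] 14 [-7.9  1.4] 16 [-7.9  1.7] 18 [-7.8  1.9] 20 [-7.7  2.2] 22 [-7.6  2.5] 24 [-7.6  2.7] 26 [-7.5  3. ] 28 [-7.3  3.3] 30 [-7.2  3.5] 32 [-7.1  3.8] 34 [-7.  4.] 36 [-6.8  4.2] 38 [-6.7  4.5] 40 [-6.5  4.7] 42 [-6.3  4.9]
```

jog_arm --moves '[[[-4,0,0,0],[-4,0,0,0],[-4,0,0,-1],[-4,0,0,-1],[-4,0.1,0,-1],[-4,0.1,0,-1]]]'

```text
clock: 17.02
tool_pos: [0.5464, -0.1773, 0.1098]
eef_rot: [0.001, 0.712, 0.702, 0.001]
contact_force: [8.2, 0.8, -3.7]
grip_width: 0.0422
```

jog_arm --moves '[[[-4,0.1,0,-1],[-4,0.2,0,-1],[-4,0.2,0,-1],[-4,0.3,0,-1]]]'

```text
clock: 17.52
tool_pos: [0.5304, -0.1762, 0.1098]
eef_rot: [0.001, 0.736, 0.677, 0.001]
contact_force: [9.2, 2.9, -4.0]
grip_width: 0.0427
```

jog_arm --moves '[[[-4,0.4,0,-1],[-4,0.5,0,-1],[-4,0.6,0,-1]]]'

```text
clock: 17.9
tool_pos: [0.5184, -0.1746, 0.1097]
eef_rot: [0.001, 0.754, 0.657, 0.002]
contact_force: [9.4, 2.7, -3.5]
grip_width: 0.0428
```

jog_arm --moves '[[[-4,0.6,0,-1],[-4,0.7,0,-1],[-4,0.7,0,-1]]]'

```text
clock: 18.27
tool_pos: [0.5065, -0.1725, 0.1098]
eef_rot: [0.001, 0.771, 0.637, 0.002]
contact_force: [9.1, 2.9, -4.0]
grip_width: 0.0426
```

jog_arm --moves '[[[-4,0.8,0,-1],[-4,0.8,0,-1],[-3.9,0.9,0,-1]]]'

```text
clock: 18.65
tool_pos: [0.4947, -0.1701, 0.11]
eef_rot: [0.001, 0.787, 0.617, 0.002]
contact_force: [8.8, 3.1, -3.6]
grip_width: 0.0425
```

jog_arm --moves '[[[-3.9,1,0,-1],[-3.9,1,0,-1],[-3.9,1.1,0,-1]]]'

```text
clock: 19.02
tool_pos: [0.4831, -0.1672, 0.1101]
eef_rot: [0.001, 0.803, 0.596, 0.002]
contact_force: [9.7, 2.3, -3.1]
grip_width: 0.0429
```

jog_arm --moves '[[[-3.8,1.2,0,-1],[-3.8,1.2,0,-1],[-3.8,1.3,0,-1]]]'

```text
clock: 19.4
tool_pos: [0.4735, -0.1639, 0.1108]
eef_rot: [0.003, 0.818, 0.575, 0.003]
contact_force: [19.9, 1.8, -8.3]
grip_width: 0.0425
```

jog_arm --moves '[[[-3.8,1.4,0,-1],[-3.8,1.4,0,-1]]]'

```text
clock: 19.65
tool_pos: [0.466, -0.161, 0.1108]
eef_rot: [0.003, 0.828, 0.561, 0.003]
contact_force: [19.2, 2.4, -8.0]
grip_width: 0.0427
```

jog_arm --moves '[[[-3.7,1.5,0,-1],[-3.7,1.5,0,-1]]]'

```text
clock: 19.9
tool_pos: [0.4584, -0.1579, 0.1107]
eef_rot: [0.003, 0.838, 0.546, 0.003]
contact_force: [17.9, 3.4, -6.1]
grip_width: 0.0425
```

jog_arm --moves '[[[-2.8,1.2,0,-1]]]'

```text
clock: 20.02
tool_pos: [0.4554, -0.1568, 0.1107]
eef_rot: [0.002, 0.842, 0.539, 0.003]
contact_force: [15.0, 0.3, -5.7]
grip_width: 0.0428
```

The force peaked at about 18 N and has now fallen to about 14 N, which suggests a fold of about 6°. I'll check it in the top camera.

```bash
python3 - <<'E'
from h import *
s,a=snap('top','t5.png'); print(s['contact_force'],s['tool_pos'])
cv2.imwrite('pics/c5.png',cv2.resize(a[180:290,250:400],(780,572),interpolation=2)[:,:,::-1])
E
```

```text
[15.04030803  0.32691376 -5.65470231] [ 0.4554446  -0.15678116  0.11070909]
```

View pics/c5.png

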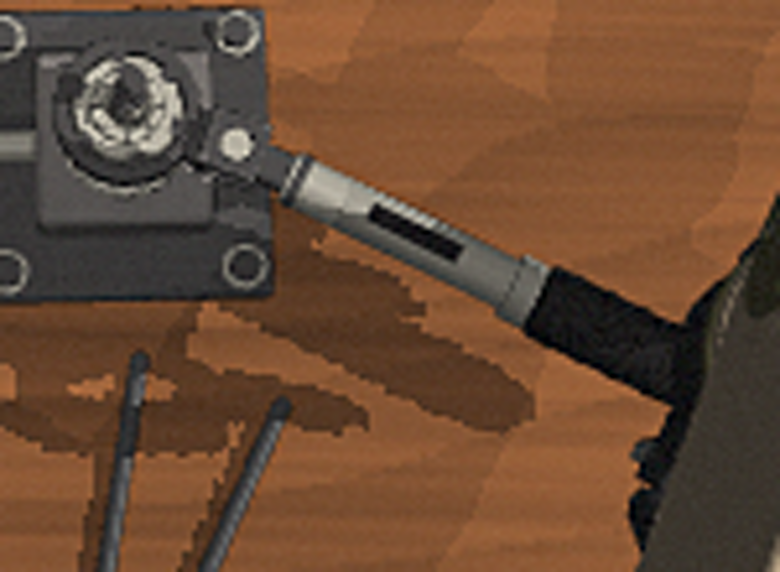

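The head line lies at about 18–19° and the handle at about 26° in the picture, so the fold is about 7–8°: clicked and below 14°. I'll ease off now.

jog_arm --moves '[[[3.6,-1.6,0,1],[3.7,-1.5,0,1],[3.7,-1.5,0,1],[3.8,-1.4,0,1],[3.8,-1.4,0,1]]]'

```text
clock: 20.7
tool_pos: [0.4746, -0.1648, 0.1109]
eef_rot: [0.003, 0.818, 0.575, 0.003]
contact_force: [17.1, -1.1, -6.5]
grip_width: 0.0426
```

jog_arm --moves '[[[2.5,-0.8,0,0.7],[2.5,-0.8,0,0.7]]]'

```text
clock: 20.95
tool_pos: [0.4762, -0.166, 0.1097]
eef_rot: [0.0, 0.811, 0.585, 0.0]
contact_force: [-1.3, 0.4, 0.4]
grip_width: 0.0421
```

The handle has straightened and the force is zero. I'll centre the fingers on the bar, open and rise.

jog_arm --moves '[[[2.5,-0.9,0,0],[2.5,-0.9,0,0],[0,0,0,0],[0,0,0,0]]]' --fingers 0.3

```text
clock: 21.45
tool_pos: [0.4808, -0.1677, 0.1093]
eef_rot: [-0.0, 0.811, 0.585, -0.0]
contact_force: [-0.6, 0.1, 0.4]
grip_width: 0.0598
```

jog_arm --moves '[[[0,0,8,0],[0,0,20,0],[0,0,30,0],[0,0,35,0],[0,0,35,0],[-20,-20,20,0],[-20,-30,0,0],[-20,-30,0,0],[0,0,0,0],[0,0,0,0]]]'

```text
clock: 22.7
tool_pos: [0.4211, -0.2475, 0.2578]
eef_rot: [0.0, 0.811, 0.585, 0.0]
contact_force: [0.5, 0.2, -0.2]
grip_width: 0.0598
```

```bash
python3 - <<'E'
from h import *
s,a=snap('top','t6.png'); s,b=snap('scene','s6.png'); print(s['contact_force'],s['tool_pos'],s['clock'])
cv2.imwrite('pics/c6.png',np.hstack([cv2.resize(a[80:350,100:400],(400,360)),cv2.resize(b[120:390,180:480],(400,360))])[:,:,::-1])
E
```

```text
[-0.53356033 -0.14487287  0.70373318] [ 0.42132363 -0.24720113  0.2576669 ] 22.75
```

View pics/c6.png

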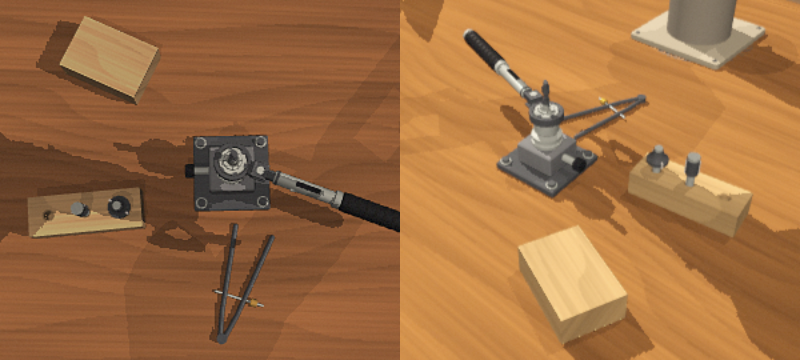

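The cutter stands upright in the collet, and the wrench is straight and free at about 23° clockwise of where it started. The rack, the other two cutters, the offcut and the dividers haven't moved, and the gripper is clear.

```bash
python3 -c "
from cell import ctrl
print(ctrl.close_job())"
```

```text
the job is handed in; nothing more can be done
None
```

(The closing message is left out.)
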